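# Weigh out canisters on the batching scale

## Task

Three black-lidded film canisters of pigment stand on the open front part of the bench, to the right of a spring scale (the ones at the back edge beside the big jars are not part of this job). Stand canisters upright in the scale's round pan, one at a time and gently (never pushing the pan to the bottom of its travel), until the pointer comes level with the long target line between the two steel tabs on the upright plate behind the pan; then stop. Leave any canister that is not needed standing on the bench.

Things in the scene. Friction and masses are not known exactly. Their poses are not given: they have to be found in the camera images.
- pan_floor (a point): centre of the inner floor of the fixed scale's steel pan, 75 mm above the bench when empty. Pan: inner floor radius 75 mm, rim 8 mm above the floor, 168 mm across. Axes turn with the scale: x towards the upright plate (84 mm wide along y, top 147 mm above the bench, face 114 mm from the pan's centre; thin pointer arm at 96 mm), z up. Base 150 mm along y, 225 mm along x.
- scale_pan (a joint): how far the pan has sunk, in m: 0 empty, about 0.012 for each 100 g (a soft spring, 82 N/m, well damped), 0.045 at its bottom stop. The pointer sinks with it along the plate and stands at the target line at 0.024.
- canister_a: film canister, black snap lid on a round body with white label; body 32 mm across, lid about 37 mm across with a small tab, lid starts 40 mm up, 53 mm tall in all, about 100 g (within 8 %). Stands upright on the bench. Origin: centre of its underside; z up.
- canister_b: film canister, black snap lid on a round body with white label; body 32 mm across, lid about 37 mm across with a small tab, lid starts 40 mm up, 52 mm tall in all, about 100 g (within 8 %). Stands upright on the bench. Origin: centre of its underside; z up.
- canister_c: film canister, black snap lid on a round body with white label; body 32 mm across, lid about 37 mm across with a small tab, lid starts 40 mm up, 54 mm tall in all, about 100 g (within 8 %). Stands upright on the bench. Origin: centre of its underside; z up.
Mind the look-alikes: they are no part of the job. What is shaped like the canister_b but orange or red is not meant.

How it is judged:
On the way, in this order (a step that is already met when the one before it is completed fails the run):
1. a first canister stands alone in the pan, released, and the pan has come to rest with its weight (((horizontal distance between canister_a and pan_floor below 0.065 m and z of canister_a in the frame of pan_floor between -0.004 and 0.01 m and angle between each of canister_a, canister_b, canister_c's own z axis and vertical below 0.17 rad and contact force between the fingers and canister_a below 0.05 N and height (world z) of each of canister_b, canister_c below 0.01 m and horizontal distance between each of canister_b, canister_c and pan_floor above 0.1 m) or (horizontal distance between canister_b and pan_floor below 0.065 m and z of canister_b in the frame of pan_floor between -0.004 and 0.01 m and angle between each of canister_b, canister_a, canister_c's own z axis and vertical below 0.17 rad and contact force between the fingers and canister_b below 0.05 N and height (world z) of each of canister_a, canister_c below 0.01 m and horizontal distance between each of canister_a, canister_c and pan_floor above 0.1 m) or (horizontal distance between canister_c and pan_floor below 0.065 m and z of canister_c in the frame of pan_floor between -0.004 and 0.01 m and angle between each of canister_c, canister_a, canister_b's own z axis and vertical below 0.17 rad and contact force between the fingers and canister_c below 0.05 N and height (world z) of each of canister_a, canister_b below 0.01 m and horizontal distance between each of canister_a, canister_b and pan_floor above 0.1 m)) and value of joint scale_pan between 0.007 and 0.017 m and velocity of joint scale_pan between -0.01 and 0.01 m/s), for 0.2 s.
2. a second canister stands beside it, released, and the pointer is at the target line (((height (world z) of canister_a below 0.01 m and angle between each of canister_a, canister_b, canister_c's own z axis and vertical below 0.17 rad and horizontal distance between canister_a and pan_floor above 0.1 m and horizontal distance between each of canister_b, canister_c and pan_floor below 0.065 m and z of canister_b in the frame of pan_floor between -0.004 and 0.01 m and contact force between the fingers and canister_b below 0.05 N and linear speed of each of canister_b, canister_c below 0.02 m/s and z of canister_c in the frame of pan_floor between -0.004 and 0.01 m and contact force between the fingers and canister_c below 0.05 N) or (height (world z) of canister_b below 0.01 m and angle between each of canister_b, canister_a, canister_c's own z axis and vertical below 0.17 rad and horizontal distance between canister_b and pan_floor above 0.1 m and horizontal distance between each of canister_a, canister_c and pan_floor below 0.065 m and z of canister_a in the frame of pan_floor between -0.004 and 0.01 m and contact force between the fingers and canister_a below 0.05 N and linear speed of each of canister_a, canister_c below 0.02 m/s and z of canister_c in the frame of pan_floor between -0.004 and 0.01 m and contact force between the fingers and canister_c below 0.05 N) or (height (world z) of canister_c below 0.01 m and angle between each of canister_c, canister_a, canister_b's own z axis and vertical below 0.17 rad and horizontal distance between canister_c and pan_floor above 0.1 m and horizontal distance between each of canister_a, canister_b and pan_floor below 0.065 m and z of canister_a in the frame of pan_floor between -0.004 and 0.01 m and contact force between the fingers and canister_a below 0.05 N and linear speed of each of canister_a, canister_b below 0.02 m/s and z of canister_b in the frame of pan_floor between -0.004 and 0.01 m and contact force between the fingers and canister_b below 0.05 N)) and value of joint scale_pan between 0.019 and 0.029 m and velocity of joint scale_pan between -0.01 and 0.01 m/s), for 0.2 s.
At the end, for the whole second after the job is handed in: exactly two of the three canisters stand upright (within 10 degrees) and released in the pan, within 65 mm of its centre; the third stands upright on the bench more than 100 mm from the pan's centre; the pan is at rest, sunk 19 to 29 mm (pointer within 5 mm of the target line) (all of step 2); the robot touches nothing.
It fails at once if the pan is pushed or dropped upon so hard that it nears its bottom stop (sunk more than 42 mm) (value of joint scale_pan above 0.042 m).
It also fails if it takes over 58 s, if anything falls off the work surface, if the arm or the gripper's body presses on something with over 40 N, if the wrist force passes 120 N, or if a joint passes its speed limit or range.

## Robot

A 7-joint arm with a two-finger parallel gripper is mounted at the origin on a cart in front of the work surface, level with it; the furniture and walls round the work are solid. World frame = base frame: x ahead of the robot, y to its left, z up, the work surface at z = 0. Lengths are in m, angles in rad, forces in N, time in s.
With the tool pointing down it reaches from about 0.425 to 0.925 m from the base axis. Payload 6.8 kg.
Tool frame: the origin (TCP) lies on the centre line of the jaws, within the pads' length; the fingertips stand 25 mm ahead of it and the grasp point (between the pads) lies 6 mm ahead of it; z points along the fingers, y is the line along which they close (so a half turn about z gives the same grasp; the last joint's range is limited). The gripper opens to 85 mm and grips with 20 to 120 N. Pads are 22 mm wide; open, the fingers measure 114 mm over their backs; the gripper's body (76 mm by 85 mm) begins 54 mm behind the grasp point. The pads swing forward as they close: fully open they stand 13 mm farther back than shut.
Start: joints at [-1.432, 0.477, 0.022, 1.555, -0.011, 1.109, -0.083], TCP at [0.165, 0.655, 0.256] pointing down, gripper open.
Joint ranges: [-2.96, 2.96], [-0.34, 2.1], [-1.41, 1.46], [0.24, 2.44], [-1.37, 4.51], [0.17, 1.92], [-2.96, 2.96]. Speed limits (rad/s): [2.39, 2.39, 3.14, 3.14, 3.14, 3.14, 3.14].

## Interface

Orientations are given as a unit quaternion [x, y, z, w].
In Python, from bench import r, imaging, workorder gives the robot as it stands.
- The arm moves only by the tool jog_arm, never from a script. Its argument "steps" is one flat list of numbers, 5 for each row, row after row: the shift along the tool's x, y, z in mm, then the turn about the tool's z in rad, then the closure in counts, from 0 (fully open) to 255 (shut). In form: [dx, dy, dz, turn, claw, dx, dy, dz, turn, claw, ...]. A call has 1 to 8 rows; each row shifts and turns the commanded pose from where the row before left it, along the tool's axes as they then stand; what a row does not reach is not made up. A row lasts 1/10 s, in which the tool goes at most 50 mm and 8.59 degrees, less where a joint would pass 70% of its speed; a pose out of reach is approached as far as the arm can. A call with a gripper value outside its range is refused whole. The fingers move at their own pace and stop on an object; "newtons" is the grip in N (left out, the last holds). Time passes only in rows, so rows that do not move let the fingers close. It gives the time, the measured TCP pose, the force, the opening and the grip force at its end, in the units of the state.
- r.get_state(): the state, without advancing time (a new reading comes with each control period).
- imaging.read_camera(name): name is "scene" or "top" or "wrist"; returns a dict with "pixels" (384x512x3 uint8, red, green, blue), "range_z" (384x512 float32, m along the optical axis (not along the pixel's ray), 0 where there is no reading), "intrinsics" (3x3 intrinsics, pixels), "rvec" (rotation vector, rad) and "tvec" (3), from world to camera coordinates, as OpenCV has them; the wrist camera has in their place "hand_eye" (4x4, takes a point from camera to tool coordinates, whose origin is the TCP and whose axes are the flange's). Camera axes: x right, y down, z forward; pixel columns grow to the right and rows downward; lengths in m; the calibration is good to about 2 mm. A picture is of the moment at which its call begins: read the wrist's pose just before it.
- workorder.hand_in(): hands the job in; it is judged then, once.
The state is a dict: "time": time; "joint_pos": joint angles; "qd": joint speeds; "joint_efforts": joint torques, N m; "ee_pos": TCP position; "tool_rot": TCP orientation; "contact_force": force on the tool from outside, world axes, zero at the start; "moment": the same for the moment, N m; "gripper_width": finger opening in m; "finger_force": force on a finger pad.
Only numpy, scipy, OpenCV 4.12 (cv2) and the standard library are available. Lean on these libraries where they do the work, as an engineer would, in place of code of your own. Each camera call takes 0.05 s, during which the arm holds its last target. There are 200 camera calls.

## Working session

There is one attempt and no reset: what is moved stays moved. The work goes in short steps, Python scripts to look and compute and a tool call to move; the robot and the scene stay as the last step left them, time stands still between calls to the robot, and variables do not carry over. Pictures are saved under pics/ and viewed, at most 10 in all, crops included, and the job is handed in when it is done.

Besides the shell and the picture viewer there is one more tool, called after "Call:" as a command line: name --argument value ..., lists and objects as JSON in quotes. jog_arm: Moves the arm, as the interface text tells. Its arguments: {"type":"object","properties":{"steps":{"type":"array"},"newtons":{"type":"number"}},"required":["steps"]}

```bash
mkdir -p pics; cat > h.py <<'E'
import numpy as np, cv2
from bench import r, imaging, workorder
def cam(n):
    c=imaging.read_camera(n); return c
def world(c):
    K=np.array(c["intrinsics"]);R,_=cv2.Rodrigues(np.array(c["rvec"],float));t=np.array(c["tvec"],float).ravel()
    z=c["range_z"];v,u=np.indices(z.shape)
    P=np.stack([(u-K[0,2])/K[0,0]*z,(v-K[1,2])/K[1,1]*z,z],-1)
    return (P-t)@R
def save(c,n): cv2.imwrite("pics/"+n,c["pixels"][:,:,::-1])
E
python3 - <<'E'
from h import *
s=r.get_state();print({k:np.round(v,3) for k,v in s.items()})
a=cam("scene");b=cam("top")
im=np.hstack([a["pixels"],b["pixels"]])
np.savez("c.npz",sp=a["pixels"],sw=world(a),tp=b["pixels"],tw=world(b))
cv2.imwrite("pics/a.png",cv2.resize(a["pixels"][:,:,::-1],(800,600)));cv2.imwrite("pics/b.png",cv2.resize(b["pixels"][:,:,::-1],(800,600)))
E
```

```text
{'time': np.float64(0.0), 'joint_pos': array([-1.432,  0.478,  0.022,  1.556, -0.011,  1.109, -0.083]), 'qd': array([-0.001, -0.001,  0.   ,  0.   , -0.001,  0.001, -0.   ]), 'joint_efforts': array([ 2.0000e-03, -5.9644e+01,  1.6080e+00, -2.8118e+01,  1.2000e-02,
        9.0000e-03,  0.0000e+00]), 'ee_pos': array([0.165, 0.654, 0.255]), 'tool_rot': array([ 0.123,  0.992, -0.001, -0.   ]), 'contact_force': array([ 0.398,  1.195, -0.107]), 'moment': array([-0.029, -0.022, -0.016]), 'finger_force': np.float64(0.0), 'gripper_width': np.float64(0.085)}
```

View pics/a.png

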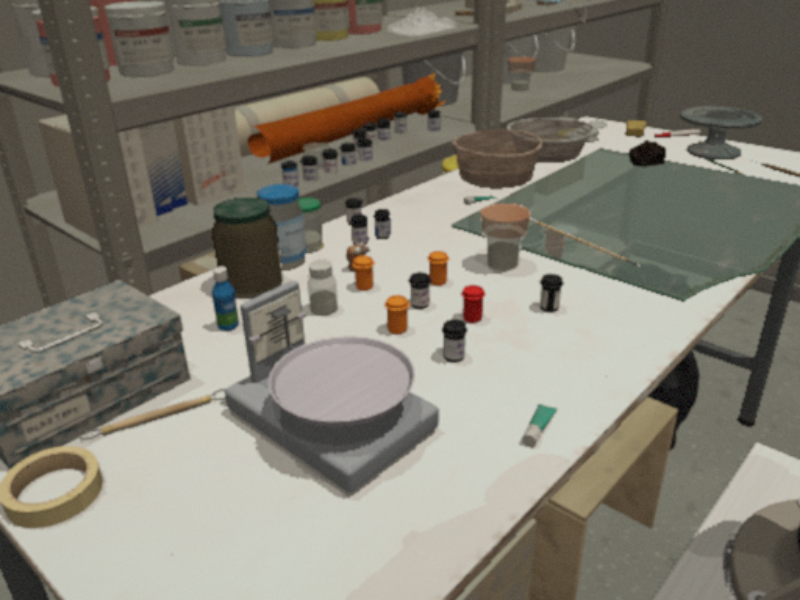

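View pics/b.png

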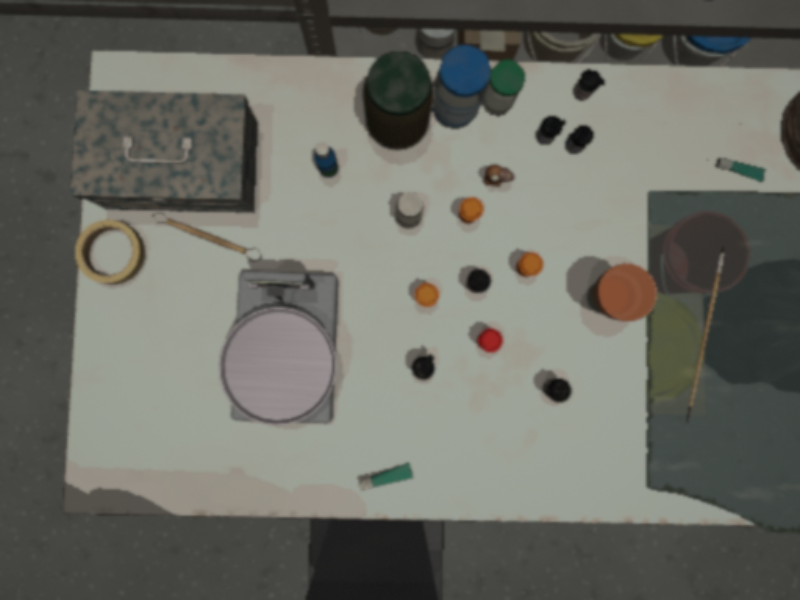

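The scene and top views show three black-lidded canisters in front: top view (800x600) at (423,367), (478,281) and (558,390). These fit the description. The orange ones (427,294), (530,264), (470,209), the red one (490,340) and the back-edge black ones (590,82), (551,127), (582,136) are excluded. The pan is at about (279,363), with the plate at (279,280).

```bash
python3 - <<'E'
from h import *
d=np.load("c.npz");W=d["tw"];p=d["tp"].astype(int)
for n,(u,v) in dict(b1=(423,367),b2=(478,281),b3=(558,390),o1=(427,294),o2=(530,264),red=(490,340),o3=(470,209),pot=(626,292)).items():
    u=int(u*.64);v=int(v*.64);S=W[v-14:v+15,u-14:u+15].reshape(-1,3)
    h=np.median(S[S[:,2]>.04,2]) if (S[:,2]>.04).any() else 0
    m=(abs(S[:,2]-h)<.006); q=S[m]
    (c,rad)=cv2.minEnclosingCircle((q[:,:2]*1000).astype(np.float32))
    print(n,np.round(q.mean(0),3),np.round(c,0),round(rad,1),m.sum(),q[:,2].max().round(3))
v0,u0=int(363*.64),int(279*.64)
S=W[v0-60:v0+60,u0-60:u0+60].reshape(-1,3)
print(np.round(W[v0,u0],3))
q=S[(S[:,2]>.068)&(S[:,2]<.095)];c,rad=cv2.minEnclosingCircle((q[:,:2]*1000).astype(np.float32));print("pan",c,rad,q.mean(0),np.median(q[:,2]))
q=S[(S[:,2]>.135)&(S[:,2]<.16)];print("plate",q.mean(0),q.min(0),q.max(0))
S=d["sw"].reshape(-1,3);
q=S[(S[:,2]>.1)&(S[:,2]<.155)&(np.hypot(S[:,0]-W[v0,u0,0],S[:,1]-W[v0,u0,1])<.15)];print("plate scene",q.mean(0),q.min(0),q.max(0))
t=d["tp"][150:270,260:380][:,:,::-1];cv2.imwrite("pics/c.png",cv2.resize(t,(600,600),interpolation=2))
c=cam("wrist");save(c,"w.png");print(np.round(c["hand_eye"],3),c["intrinsics"])
E
```

```text
b1 [ 0.524 -0.072  0.049] [525. -73.] 20.5 180 0.055
b2 [ 0.654 -0.154  0.048] [ 654. -154.] 18.3 183 0.053
b3 [ 0.494 -0.273  0.049] [ 493. -275.] 18.8 186 0.055
o1 [ 0.631 -0.075  0.047] [632. -75.] 18.3 186 0.053
o2 [ 0.681 -0.232  0.047] [ 682. -233.] 18.5 183 0.052
red [ 0.566 -0.171  0.048] [ 565. -172.] 18.3 190 0.052
o3 [ 0.764 -0.141  0.047] [ 764. -142.] 18.4 174 0.053
pot [ 0.638 -0.355  0.097] [ 638. -355.] 41.6 824 0.101
[0.526 0.137 0.071]
pan (545.4007568359375, 131.66990661621094) 106.79398345947266 [0.52258603 0.13844213 0.07389347] 0.07328338387419554
plate [0.64252749 0.134635   0.14356497] [0.63535229 0.09330054 0.13510084] [0.64990323 0.17568391 0.14833526]
plate scene [0.63499573 0.13863067 0.12701361] [0.61399895 0.0902914  0.10020293] [0.64998194 0.17647789 0.14966713]
[[ 0.    -0.961 -0.277  0.071]
 [ 1.     0.     0.001  0.001]
 [-0.001 -0.277  0.961 -0.118]
 [ 0.     0.     0.     1.   ]] [[265.78734343   0.         252.89692729]
 [  0.         265.78734343 190.56617325]
 [  0.           0.           1.        ]]
```

View pics/c.png

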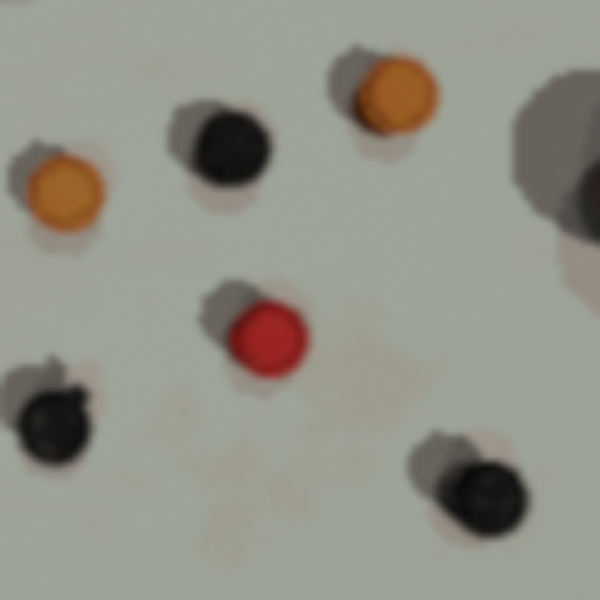

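The crop shows black lids at crop (230,148), (55,427) and (487,497), clearly distinct from the orange and red ones. I'll use the two nearest canisters, b1 at (0.525,-0.073) and b3 at (0.494,-0.274), and leave b2. The pan centre is about (0.522,0.137). First I'll swing in along an arc.

Call:
jog_arm --steps '[-47,-1.6,0,0.07,0,-47,-1.6,0,0.07,0,-47,-1.6,0,0.07,0,-47,-1.6,0,0.07,0,-47,-1.6,0,0.07,0,-47,-1.6,0,0.07,0,-47,-1.6,0,0.07,0,-47,-1.6,0,0.07,0]' --newtons 25

```text
time: 0.95
ee_pos: [0.4875, 0.4668, 0.2559]
tool_rot: [0.394, 0.919, -0.0, -0.0]
contact_force: [-0.5, 0.8, -0.6]
gripper_width: 0.0855
finger_force: 0.0
```

Call:
jog_arm --steps '[-47,-1.6,0,0.07,0,-47,-1.6,0,0.07,0,-47,-1.6,0,0.07,0,-47,-1.6,0,0.07,0,-47,-1.6,0,0.07,0,-47,-1.6,0,0.07,0,-47,-1.6,0,0.07,0,-47,-1.6,0,0.07,0]'

```text
time: 1.75
ee_pos: [0.6597, 0.1378, 0.256]
tool_rot: [0.632, 0.775, -0.0, -0.0]
contact_force: [1.2, 0.2, 0.1]
gripper_width: 0.0858
finger_force: 0.0
```

Call:
jog_arm --steps '[-47,-1.6,0,0.07,0,-47,-1.6,0,0.07,0,-47,-1.6,0,0.064,0,0,0,0,0,0,0,0,0,0,0]'

```text
time: 2.25
ee_pos: [0.6731, -0.0025, 0.2561]
tool_rot: [0.708, 0.706, -0.0, -0.0]
contact_force: [-0.2, 0.6, -0.1]
gripper_width: 0.0851
finger_force: 0.0
```

Call:
jog_arm --steps '[-18,-37,0,0,0,-18,-37,20,0,0,-18,-37,30,0,0,-16,-37,35,0,0,0,0,0,0,0,0,0,0,0,0]'

```text
time: 2.85
ee_pos: [0.5274, -0.0677, 0.1734]
tool_rot: [0.706, 0.708, -0.0, -0.001]
contact_force: [1.0, -0.7, 0.1]
gripper_width: 0.0855
finger_force: 0.0
```

```bash
cat >> h.py <<'E'
from scipy.spatial.transform import Rotation as Ro
def wristworld(n=None):
    s=r.get_state();c=cam("wrist")
    K=np.array(c["intrinsics"]);z=c["range_z"];v,u=np.indices(z.shape)
    P=np.stack([(u-K[0,2])/K[0,0]*z,(v-K[1,2])/K[1,1]*z,z],-1)
    H=np.array(c["hand_eye"]);P=P@H[:3,:3].T+H[:3,3]
    W=P@Ro.from_quat(s["tool_rot"]).as_matrix().T+np.array(s["ee_pos"])
    if n: save(c,n)
    return s,c,W,z>0
def lid(W,ok,xy,lo=.04,hi=.065,rad=.035):
    q=W[ok&(W[...,2]>lo)&(W[...,2]<hi)&(np.hypot(W[...,0]-xy[0],W[...,1]-xy[1])<rad)]
    if len(q)<10: return None
    h=np.percentile(q[:,2],70);t=q[q[:,2]>h-.003]
    c,rr=cv2.minEnclosingCircle((t[:,:2]*1000).astype(np.float32))
    return len(t),t.mean(0).round(4),np.round(c,1),round(rr,1),np.median(t[:,2]).round(4)
E
python3 - <<'E'
from h import *
s,c,W,ok=wristworld("w1.png")
print(lid(W,ok,(.525,-.073)), lid(W,ok,(.566,-.171)))
E
```

```text
(845, array([ 0.5217, -0.0701,  0.0521]), array([521.7, -70.8]), 15.9, np.float64(0.052)) (644, array([ 0.5645, -0.1701,  0.05  ]), array([ 564.5, -170.8]), 16.1, np.float64(0.0499))
```

View pics/w1.png

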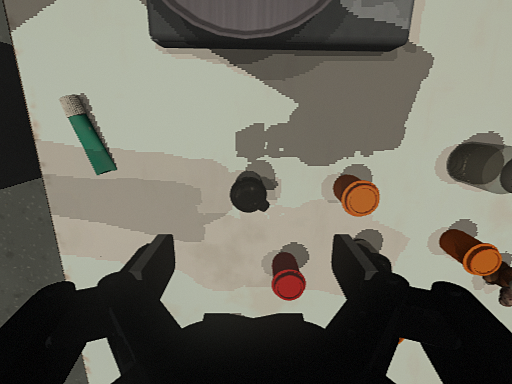

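The wrist view shows canister b1 at (248,190), with its tab pointing at about 45° (265,207), off the closing axis. I'll descend and grasp it.

Call:
jog_arm --steps '[-3,-5,30,0,0,0,0,35,0,0,0,0,35,0,0,0,0,20,0,0,0,0,3,0,0,0,0,0,0,0]'

```text
time: 3.5
ee_pos: [0.5251, -0.0714, 0.0514]
tool_rot: [0.706, 0.708, 0.001, 0.0]
contact_force: [0.3, -0.3, 0.2]
gripper_width: 0.0854
finger_force: 0.0
```

Call:
jog_arm --steps '[0,0,0,0,90,0,0,0,0,120,0,0,0,0,140,0,0,0,0,160,0,0,0,0,200,0,0,0,0,200,0,0,0,0,200]' --newtons 20

```text
time: 4.2
ee_pos: [0.5239, -0.0723, 0.0519]
tool_rot: [0.707, 0.707, 0.001, 0.0]
contact_force: [-0.6, -0.2, 6.2]
gripper_width: 0.0332
finger_force: 19.3
```

Call:
jog_arm --steps '[0,0,-5,0,200,0,0,-15,0,200,0,0,-30,0,200,0,0,-35,0,200,0,0,-30,0,200,0,0,0,0,200,0,0,0,0,200]'

```text
time: 4.9
ee_pos: [0.5235, -0.072, 0.1671]
tool_rot: [0.707, 0.707, 0.001, 0.0]
contact_force: [-0.4, 0.4, -0.5]
gripper_width: 0.0331
finger_force: 20.1
```

```bash
python3 - <<'E'
from h import *
c=cam("scene");cv2.imwrite("pics/d.png",cv2.resize(c["pixels"][90:310,100:400,::-1],(750,550)))
print(r.get_state()["gripper_width"])
E
```

```text
0.03296932084987173
```

View pics/d.png

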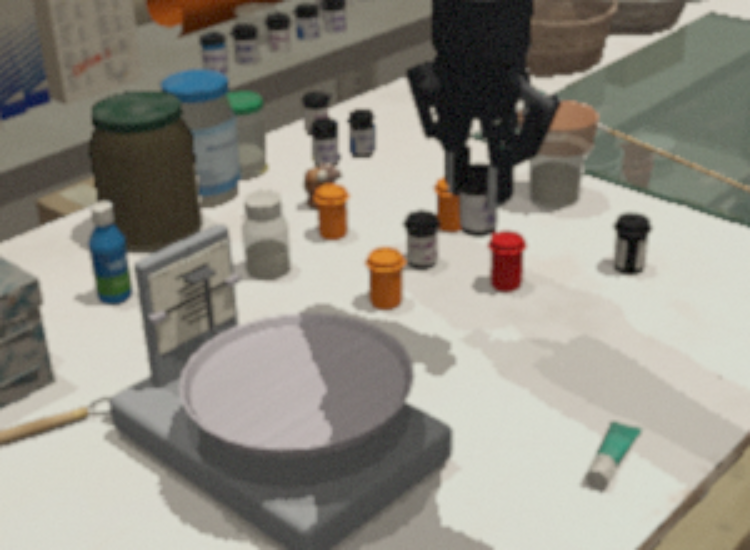

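The canister is held upright in the crop, around (475,200). Next I'll move it over the far half of the pan.

Call:
jog_arm --steps '[20,-2,0,0,200,40,-2,0,0,200,45,-3,0,0,200,45,0,0,0,200,40,0,0,0,200,34,0,0,0,200,20,0,0,0,200,0,0,0,0,200]'

```text
time: 5.75
ee_pos: [0.515, 0.1754, 0.1645]
tool_rot: [0.705, 0.709, -0.001, -0.001]
contact_force: [0.7, -0.9, -1.1]
gripper_width: 0.0327
finger_force: 20.1
```

Call:
jog_arm --steps '[0,0,10,0,200,0,0,12,0,200,0,0,8,0,200,0,0,5,0,200,0,0,3,0,200,0,0,0,0,200,0,0,0,0,200]'

```text
time: 6.45
ee_pos: [0.5166, 0.1717, 0.1283]
tool_rot: [0.707, 0.707, 0.0, 0.0]
contact_force: [0.0, -1.2, -0.9]
gripper_width: 0.0328
finger_force: 20.1
```

```bash
python3 - <<'E'
from h import *
c=cam("scene");W=world(c);print(r.get_state()["ee_pos"])
cv2.imwrite("pics/e.png",cv2.resize(c["pixels"][150:310,130:300,::-1],(600,565),interpolation=2))
c=cam("top");W=world(c);ok=c["range_z"]>0
q=W[ok&(np.hypot(W[...,0]-.522,W[...,1]-.137)<.06)&(W[...,2]<.1)&(W[...,2]>.04)];print(np.percentile(q[:,2],[10,50,90]))
E
```

```text
[0.51662806 0.17181511 0.1284137 ]
[0.07107549 0.07291301 0.07485187]
```

View pics/e.png

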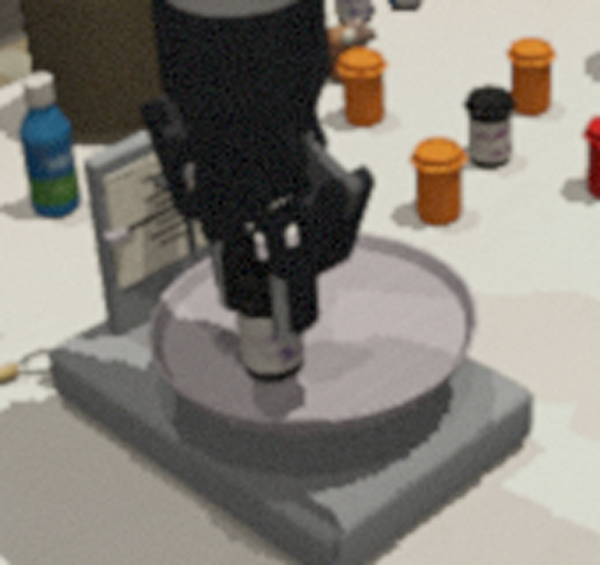

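The canister is upright just above the pan floor, with its base at (270,375) and clear of the plate. I'll lower it gently about 11 mm and then release.

Call:
jog_arm --steps '[0,0,2,0,200,0,0,2,0,200,0,0,2,0,200,0,0,2,0,200,0,0,2,0,200,0,0,1,0,200,0,0,0,0,200,0,0,0,0,200]'

```text
time: 7.35
ee_pos: [0.5163, 0.1718, 0.117]
tool_rot: [0.707, 0.707, -0.0, -0.0]
contact_force: [0.5, -0.8, -0.4]
gripper_width: 0.0328
finger_force: 20.2
```

```bash
cat >> h.py <<'E'
def panz():
    c=cam("top");W=world(c);ok=c["range_z"]>0
    q=W[ok&(np.hypot(W[...,0]-.522,W[...,1]-.137)<.065)&(W[...,2]<.1)&(W[...,2]>.03)];return np.percentile(q[:,2],[10,50,90]).round(4),W,ok
E
python3 - <<'E'
from h import *
print(panz()[0],r.get_state()["ee_pos"])
E
```

```text
[0.0609 0.0629 0.065 ] [0.51633421 0.17177131 0.11709547]
```

The pan has sunk 10 mm, so I'll release.

Call:
jog_arm --steps '[0,0,0,0,140,0,0,0,0,120,0,0,0,0,90,0,0,0,0,60,0,0,0,0,60,0,0,0,0,60]'

```text
time: 8.0
ee_pos: [0.5163, 0.1718, 0.117]
tool_rot: [0.707, 0.707, -0.0, -0.0]
contact_force: [0.0, 0.2, -0.7]
gripper_width: 0.0657
finger_force: 0.0
```

Call:
jog_arm --steps '[0,0,-5,0,60,0,0,-15,0,60,0,0,-30,0,60,0,0,-40,0,60,0,0,0,0,0,0,0,0,0,0,0,0,0,0,0]'

```text
time: 8.7
ee_pos: [0.5157, 0.1717, 0.2064]
tool_rot: [0.707, 0.707, -0.001, -0.0]
contact_force: [0.4, 0.1, 0.1]
gripper_width: 0.0854
finger_force: 0.0
```

```bash
python3 - <<'E'
from h import *
p,W,ok=panz();print(p,lid(W,ok,(.516,.172),.1,.125))
s,c,W,ok=wristworld();print(s["ee_pos"],lid(W,ok,(.516,.172),.09,.135))
E
```

```text
[0.0588 0.0608 0.0628] (154, array([0.5147, 0.1709, 0.1131]), array([514.4, 171.1]), 15.4, np.float64(0.1131))
[0.51553082 0.17157518 0.2060824 ] (1091, array([0.514, 0.174, 0.115]), array([514. , 173.4]), 15.8, np.float64(0.1149))
```

The first canister is standing and the pan has sunk about 12 mm. Next is canister b3.

Call:
jog_arm --steps '[-25,0,0,0,0,-48,-3,0,0,0,-48,-3,0,0,0,-48,-3,0,0,0,-48,-3,0,0,0,-48,-3,0,0,0,-48,-3,0,0,0,-48,-3,0,0,0]'

```text
time: 9.6
ee_pos: [0.4945, -0.1909, 0.2063]
tool_rot: [0.707, 0.707, -0.0, -0.001]
contact_force: [0.9, -0.0, -0.9]
gripper_width: 0.0853
finger_force: 0.0
```

Call:
jog_arm --steps '[-48,0,10,0,0,-25,0,20,0,0,-11,0,0,0,0,0,0,0,0,0,0,0,0,0,0]'

```text
time: 10.1
ee_pos: [0.4957, -0.2719, 0.1771]
tool_rot: [0.707, 0.708, 0.0, -0.0]
contact_force: [-1.0, 0.2, 0.2]
gripper_width: 0.0853
finger_force: 0.0
```

```bash
python3 - <<'E'
from h import *
s,c,W,ok=wristworld("w2.png");print(s["ee_pos"],s["tool_rot"],lid(W,ok,(.494,-.274)))
E
```

```text
[ 0.49573176 -0.2719355   0.17707032] [ 7.06701851e-01  7.07511335e-01  1.97203942e-04 -4.06177524e-04] (827, array([ 0.4927, -0.2735,  0.0519]), array([ 492.3, -273.9]), 15.9, np.float64(0.0518))
```

View pics/w2.png

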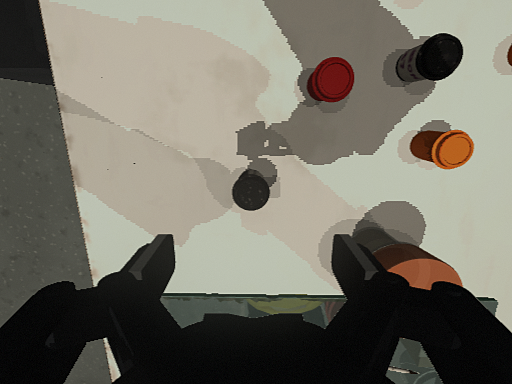

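The target is at (251,190), clear of neighbours and with no tab along the closing axis. I'll descend and grasp it.

Call:
jog_arm --steps '[-2,-3,30,0,0,0,0,35,0,0,0,0,35,0,0,0,0,20,0,0,0,0,5,0,0,0,0,0,0,0]'

```text
time: 10.75
ee_pos: [0.4928, -0.274, 0.0522]
tool_rot: [0.706, 0.708, 0.0, -0.0]
contact_force: [-0.3, -0.5, 0.0]
gripper_width: 0.0854
finger_force: 0.0
```

Call:
jog_arm --steps '[0,0,0,0,90,0,0,0,0,120,0,0,0,0,140,0,0,0,0,160,0,0,0,0,200,0,0,0,0,200,0,0,0,0,200]'

```text
time: 11.45
ee_pos: [0.4929, -0.2756, 0.053]
tool_rot: [0.707, 0.707, 0.0, 0.001]
contact_force: [-1.7, 0.6, 6.3]
gripper_width: 0.0347
finger_force: 19.3
```

Call:
jog_arm --steps '[0,0,-5,0,200,0,0,-15,0,200,0,0,-30,0,200,0,0,-35,0,200,0,0,-40,0,200,0,0,-25,0,200,0,0,0,0,200]'

```text
time: 12.15
ee_pos: [0.494, -0.2767, 0.2066]
tool_rot: [0.707, 0.707, 0.002, 0.003]
contact_force: [0.5, 0.3, -0.6]
gripper_width: 0.0345
finger_force: 20.2
```

Call:
jog_arm --steps '[20,2,0,0,200,45,3,0,0,200,48,4,0,0,200,48,4,0,0,200,48,4,0,0,200,48,4,0,0,200,48,0,0,0,200,40,0,0,0,200]'

```text
time: 12.95
ee_pos: [0.5123, 0.0726, 0.2016]
tool_rot: [0.707, 0.708, -0.0, -0.001]
contact_force: [1.2, 0.1, -1.1]
gripper_width: 0.034
finger_force: 20.2
```

Call:
jog_arm --steps '[25,0,0,0,200,8,0,0,0,200,0,0,20,0,200,0,0,20,0,200,0,0,20,0,200,0,0,10,0,200,0,0,5,0,200,0,0,0,0,200]'

```text
time: 13.75
ee_pos: [0.5132, 0.102, 0.1268]
tool_rot: [0.707, 0.707, -0.0, -0.0]
contact_force: [0.5, 0.3, -0.4]
gripper_width: 0.0346
finger_force: 20.2
```

```bash
python3 - <<'E'
from h import *
c=cam("scene");print(r.get_state()["ee_pos"])
cv2.imwrite("pics/f.png",cv2.resize(c["pixels"][150:310,130:300,::-1],(600,565),interpolation=2))
print(panz()[0])
E
```

```text
[0.51357269 0.10228946 0.12737948]
[0.0587 0.0607 0.0628]
```

View pics/f.png

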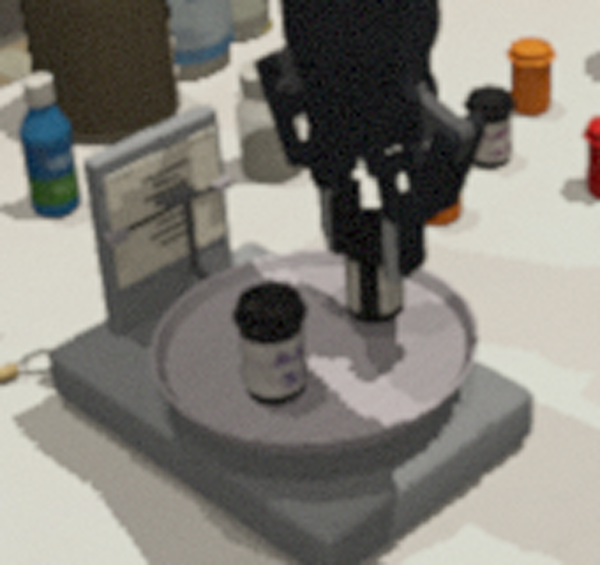

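The first canister stands at (270,345). The second is held upright at (375,290), about 11 mm above the floor. I'll lower it 21 mm, the last 10 mm with the pan.

Call:
jog_arm --steps '[0,0,4,0,200,0,0,4,0,200,0,0,3,0,200,0,0,2,0,200,0,0,2,0,200,0,0,2,0,200,0,0,2,0,200,0,0,2,0,200]'

```text
time: 14.65
ee_pos: [0.5133, 0.1028, 0.1059]
tool_rot: [0.707, 0.707, -0.0, -0.0]
contact_force: [-1.5, -0.6, -0.6]
gripper_width: 0.0344
finger_force: 20.3
```

Call:
jog_arm --steps '[0,0,0,0,200,0,0,0,0,200,0,0,0,0,200]'

```text
time: 14.95
ee_pos: [0.5133, 0.1028, 0.1061]
tool_rot: [0.707, 0.707, 0.0, -0.0]
contact_force: [-0.7, -0.6, 0.6]
gripper_width: 0.0338
finger_force: 20.3
```

```bash
python3 - <<'E'
from h import *
print(panz()[0],r.get_state()["ee_pos"])
E
```

```text
[0.0487 0.0508 0.0529] [0.51329888 0.10278508 0.10612226]
```

Sunk about 22 mm. Releasing.

Call:
jog_arm --steps '[0,0,0,0,140,0,0,0,0,120,0,0,0,0,90,0,0,0,0,60,0,0,0,0,60,0,0,0,0,60]'

```text
time: 15.6
ee_pos: [0.5134, 0.1028, 0.1061]
tool_rot: [0.707, 0.707, 0.0, 0.0]
contact_force: [0.6, -0.3, 0.4]
gripper_width: 0.0653
finger_force: 0.0
```

Call:
jog_arm --steps '[0,0,-5,0,60,0,0,-15,0,60,0,0,-30,0,60,0,0,-45,0,60,0,0,-45,0,60,0,0,0,0,60,0,0,0,0,60,0,0,0,0,60]'

```text
time: 16.4
ee_pos: [0.5125, 0.1027, 0.2453]
tool_rot: [0.707, 0.707, -0.001, -0.0]
contact_force: [1.0, 0.2, -0.4]
gripper_width: 0.0654
finger_force: 0.0
```

```bash
python3 - <<'E'
from h import *
p,W,ok=panz();print(p,lid(W,ok,(.516,.172),.085,.125),lid(W,ok,(.514,.102),.085,.125),lid(W,ok,(.654,-.154)))
c=cam("scene");cv2.imwrite("pics/g.png",cv2.resize(c["pixels"][150:310,130:300,::-1],(600,565),interpolation=2))
E
```

```text
[0.0463 0.0485 0.0923] None (98, array([0.5158, 0.0977, 0.1006]), array([515.1, 100.3]), 15.7, np.float64(0.1004)) (139, array([ 0.6546, -0.1535,  0.0487]), array([ 655.4, -153.1]), 16.3, np.float64(0.0485))
```

View pics/g.png

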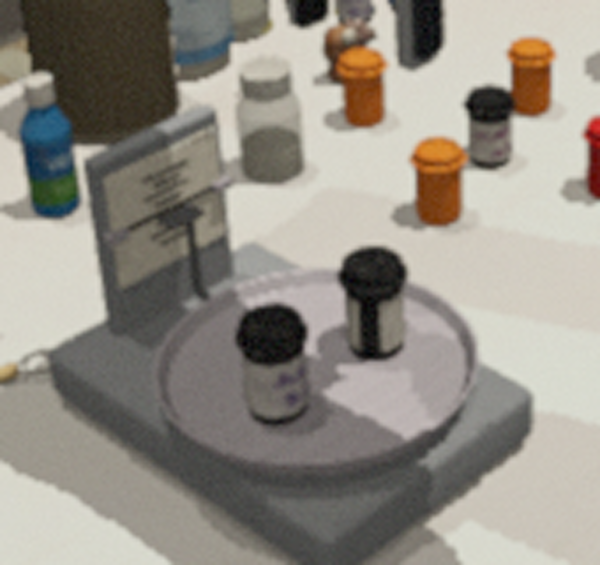

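Both canisters stand upright at (272,365) and (375,300), the pointer at (185,215) is on the target line, and the pan has sunk about 24.5 mm. The gripper is clear.

```bash
python3 -c "
from h import *
print(workorder.hand_in())"
```

```text
the job is handed in; nothing more can be done
None
```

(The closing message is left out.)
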